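# Unmould a pie from its loose-based tin over a jar

## Task

Take the little pie out of its loose-based tin. First move the spice jar out of the way, from in front of the tin to open worktop a good 20 cm from the tin; then lift the tin off the cooling rack by its ring, set it centrally on the jar's cap and let go, so that the jar pushes the loose base up out of the ring and the ring slides down round the jar on to the worktop. Then lift the pie, on its base, off the jar from above and set it upright in the middle of the plate; leave the ring lying round the standing jar and do not disturb anything else.

Things in the scene. Friction and masses are not known exactly. Their poses are not given: they have to be found in the camera images.
- cooling_rack: fixed two-tier wire rack, 280 mm wide (y), 200 deep; x to the rear, z up, origin on the worktop 40 mm in front of the middle of the lower deck's front edge. Lower deck (top at z = 25): x 40 to 240 mm. Upper deck (z 174 to 180): x 80 to 240; it overhangs the tin's rear half, so there is no room straight above the tin: lean the gripper back to the robot 30-45 deg. Posts at y = +-140
- tin_ring: ring of the pie tin: silver aluminium cylinder, outer diameter 68 mm (70 over the rolled top rim), 48 high, wall 2, open at both ends but for an inturned lip at the bottom, 2.5 thick, that leaves a 52 mm hole; 90 g. Origin at the centre of its underside, z up. It stands on the rack's lower deck near the front edge, with the pie in it
- pie: golden pie in the tin with the loose silver base disc it is baked on to (one rigid piece, 200 g): base 59.6 mm across, 3 thick; pie 57 across, straight sides from 3 to 38 mm, top 44 above the base's underside. Origin at the centre of the base's underside, z up. It lies loose on the ring's lip, 2.5 mm above the ring's origin, with 2 mm play all round, and leaves the ring only upwards
- spice_jar: upright glass spice jar with a flat black cap, 41 mm in diameter, 105 mm high, about 220 g; origin at the centre of its underside, z up. It starts on the worktop in front of the tin; it fits with about 5 mm of play all round through the hole in the bottom of the ring
- plate: round dinner plate with a coloured border, 260 mm in diameter, rim 26 mm high; flat middle of 160 mm diameter whose upper side is 9 mm above the worktop; origin at the centre of its underside, z up
- cooled_pie_1: bystander: a pie without a tin on the rack's upper deck, 57 mm in diameter, 41 mm high; origin at the centre of its underside
- cooled_pie_2: bystander: another pie without a tin on the rack's upper deck, 57 mm in diameter, 41 mm high; origin at the centre of its underside
- egg_timer: bystander: round red and white kitchen timer, 68 mm in diameter, 52 mm high, on the worktop, under the front of the wall cabinets (these hang 440 mm above the worktop over all that lies beyond x = 0.6 m or so: keep the wrist out of them); origin at the centre of its underside
- orange_mug: bystander: orange mug, 81x113x101 mm, on the worktop to the left; origin at the centre of its underside

How it is judged:
By the outcome, as a careful person would: the job done as asked, in the order asked, and still so for the second after the job is handed in, with the robot touching nothing.
It also fails if it takes over 72 s, if anything falls off the work surface, if the arm or the gripper's body presses on something with over 40 N, if the wrist force passes 120 N, or if a joint passes its speed limit or range.

## Robot

A 6-joint arm with a two-finger parallel gripper is mounted at the origin on a cart in front of the work surface, level with it; the furniture and walls round the work are solid. World frame = base frame: x ahead of the robot, y to its left, z up, the work surface at z = 0. Lengths are in m, angles in rad, forces in N, time in s.
With the tool pointing down it reaches from about 0.3 to 0.875 m from the base axis. Payload 6.4 kg.
Tool frame: the origin (TCP) lies on the centre line of the jaws, within the pads' length; the fingertips stand 22 mm ahead of it and the grasp point (between the pads) lies 3 mm ahead of it; z points along the fingers, y is the line along which they close (so a half turn about z gives the same grasp; the last joint's range is limited). The gripper opens to 85 mm and grips with 20 to 120 N. Pads are 22 mm wide; open, the fingers measure 114 mm over their backs; the gripper's body (76 mm by 85 mm) begins 54 mm behind the grasp point. The pads swing forward as they close: fully open they stand 13 mm farther back than shut.
Start: joints at [0.941, 0.181, 1.607, -0, 1.354, -0.206], TCP at [0.236, 0.524, 0.217] pointing down, gripper open.
Joint ranges: [-2.99, 2.99], [-0.89, 2.07], [0.3, 2.58], [-1.14, 4.28], [0, 2.63], [-3.12, 3.12]. Speed limits (rad/s): [2.57, 2.57, 3.01, 3.14, 3.14, 3.14].

## Interface

Orientations are given as a unit quaternion [w, x, y, z].
In Python, from bench import ctrl gives the robot as it stands. The module is installed in compiled form; this text tells all that it offers.
- The arm moves only by the tool servo_tool, never from a script. Its argument "commands" is a list of rows, each a list of 3 entries, a list of its own where there are three numbers: the shift along the tool's x, y, z in mm, then the turn about the tool's z in rad, then the finger opening in mm, from 0 to 85.4. In form: [[[dx, dy, dz], turn, jaw], ...]. A call has 1 to 20 rows; each row shifts and turns the commanded pose from where the row before left it, along the tool's axes as they then stand; what a row does not reach is not made up. A row lasts 1/8 s, in which the tool goes at most 62.5 mm and 10.7 degrees, less where a joint would pass 70% of its speed; a pose out of reach is approached as far as the arm can. A call with a gripper value outside its range is refused whole. The fingers move at their own pace and stop on an object; the grip force is fixed at half the most. Time passes only in rows, so rows that do not move let the fingers close. It gives the time, the measured TCP pose, the force, the opening and the grip force at its end, in the units of the state.
- ctrl.get_obs(): the state, without advancing time (a new reading comes with each control period).
- ctrl.camera(name): name is "scene" or "top" or "wrist"; returns a dict with "color" (384x512x3 uint8, red, green, blue), "z_map" (384x512 float32, m along the optical axis (not along the pixel's ray), 0 where there is no reading), "fx", "fy", "cx", "cy" (pixels), "R" (3x3) and "t" (3): a world point X has camera coordinates R X + t. Camera axes: x right, y down, z forward; pixel columns grow to the right and rows downward; lengths in m; the calibration is good to about 2 mm. A picture is of the moment at which its call begins.
- ctrl.hand_in(): hands the job in; it is judged then, once.
The state is a dict: "time_s": time; "q": joint angles; "dq": joint speeds; "joint_efforts": joint torques, N m; "eef_pos": TCP position; "eef_rot": TCP orientation; "wrist_force": force on the tool from outside, world axes, zero at the start; "torque": the same for the moment, N m; "opening": opening from 0.0 (shut) to 1.0 (fully open); "grasp_force": force on a finger pad.
Only numpy, scipy, OpenCV 4.12 (cv2) and the standard library are available. Lean on these libraries where they do the work, as an engineer would, in place of code of your own. Each camera call takes 0.05 s, during which the arm holds its last target. There are 200 camera calls.

## Working session

There is one attempt and no reset: what is moved stays moved. The work goes in short steps, Python scripts to look and compute and a tool call to move; the robot and the scene stay as the last step left them, time stands still between calls to the robot, and variables do not carry over. Pictures are saved under pics/ and viewed, at most 10 in all, crops included, and the job is handed in when it is done.

Besides the shell and the picture viewer there is one more tool, called after "Request:" as name([rows], argument=value, ...), one row to a line, values as JSON. servo_tool: Moves the arm, as the interface text tells. Its arguments: {"type":"object","properties":{"commands":{"type":"array"}},"required":["commands"]}

```bash
mkdir -p pics; cat > h.py <<'E'
import numpy as np, cv2
from bench import ctrl
def cam(n):
    return ctrl.camera(n)
def pts(c):
    z=c["z_map"]; v,u=np.mgrid[:z.shape[0],:z.shape[1]]
    P=np.stack([(u-c["cx"])/c["fx"]*z,(v-c["cy"])/c["fy"]*z,z],-1)
    W=(P-np.asarray(c["t"]))@np.asarray(c["R"]); W[z<=0]=np.nan
    return W
def save(c,f): cv2.imwrite("pics/"+f,cv2.cvtColor(c["color"],cv2.COLOR_RGB2BGR))
E
python3 - <<'E'
from h import *
for n in("scene","top"):
    c=cam(n); save(c,n+"0.png"); np.savez(n+"0.npz",**{k:c[k] for k in c}); W=pts(c)
    print(n,c["fx"],-np.asarray(c["R"]).T@np.asarray(c["t"]),np.asarray(c["R"])[2])
a=cv2.imread("pics/scene0.png");b=cv2.imread("pics/top0.png")
cv2.imwrite("pics/both0.png",np.vstack([a,b])[:, :] if 0 else cv2.resize(np.hstack([a,b]),(800,300)))
o=ctrl.get_obs();print(o)
E
```

```text
scene 449.281366809961 [-0.14640381 -0.25292264  1.26919132] [ 0.52776788  0.26888862 -0.80570464]
top 379.13579712756723 [-0.18758099 -0.04633056  1.50081818] [ 0.49497834  0.10566081 -0.86245709]
{'time_s': 0.1, 'q': array([ 9.40707639e-01,  1.81493987e-01,  1.60791203e+00,  4.01227062e-06,
        1.35378004e+00, -2.06294726e-01]), 'dq': array([ 5.51433574e-04, -1.68412739e-03, -7.02444287e-03,  1.17128866e-03,
       -5.14538713e-04, -4.43798572e-05]), 'joint_efforts': array([ 5.41802347e-04, -4.45878088e+01, -3.52236915e+01, -2.49137283e-04,
        4.06684747e-03, -4.44723844e-05]), 'eef_pos': array([0.23612176, 0.52371563, 0.21615699]), 'eef_rot': array([-3.25336577e-04,  2.10315187e-01,  9.77633309e-01, -7.27248465e-04]), 'wrist_force': array([0.00140586, 0.91506587, 0.63388793]), 'torque': array([-0.01536602, -0.03185979,  0.03359722]), 'grasp_force': 0.0, 'opening': 1.0048045593736552}
```

View pics/scene0.png

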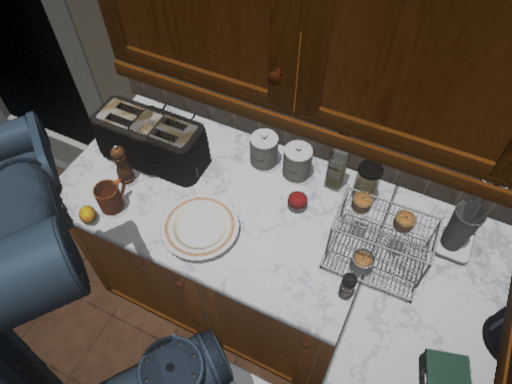

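View pics/top0.png

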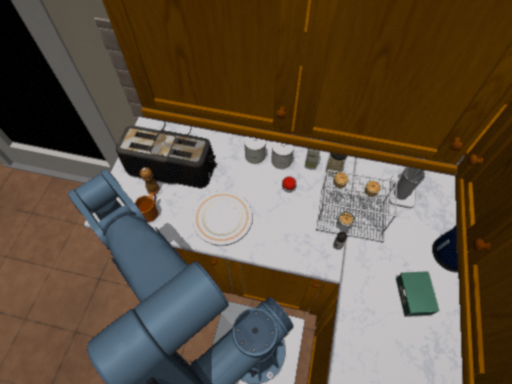

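The scene picture shows the jar's black cap at about (349,279), the tin with its pie at (364,260), the plate at (200,227), the timer at (298,202) and the rack at about (380,240). The top picture shows the jar at (341,240) and the tin at (346,219).

```bash
python3 - <<'E'
from h import *
for n,jar,tin,pl in(("scene",(349,280),(363,260),(200,227)),("top",(341,240),(346,219),(223,218))):
    c=dict(np.load(n+"0.npz")); W=pts(c); hsv=cv2.cvtColor(c["color"],cv2.COLOR_RGB2HSV)
    v,u=np.mgrid[:384,:512]
    def near(p,r): return np.hypot(u-p[0],v-p[1])<r
    m=near(jar,16)&(W[...,2]>.095)&(W[...,2]<.115); print(n,"jar",m.sum(),np.nanmedian(W[m],0),np.nanmin(W[m],0),np.nanmax(W[m],0))
    m=near(tin,17)&(hsv[...,1]>90)&(hsv[...,0]<30)&(W[...,2]>.04)&(W[...,2]<.09); print("pie",m.sum(),np.nanmedian(W[m],0),np.nanmin(W[m],0),np.nanmax(W[m],0))
    m=near(tin,20)&(W[...,2]>.06)&(W[...,2]<.085); print("tin",m.sum(),np.nanmin(W[m],0),np.nanmax(W[m],0))
    m=near(pl,50)&(W[...,2]>.019)&(W[...,2]<.035); q=W[m]
    A=np.c_[2*q[:,:2],np.ones(len(q))]; s=np.linalg.lstsq(A,(q[:,:2]**2).sum(1),rcond=None)[0]; print("plate",len(q),s[:2],np.sqrt(s[2]+s[0]**2+s[1]**2))
    # rack upper deck
    m=(W[...,2]>.168)&(W[...,2]<.186)&(W[...,1]<-.05)&near(tin,110); q=W[m].astype(np.float32); r=cv2.minAreaRect(q[:,:2]*1000); print("deck",len(q),r,cv2.boxPoints(r).round().tolist())
    m=(W[...,2]>.215)&(W[...,2]<.225)&near(tin,110); print("cooled",W[m][::25].round(3).tolist()[:8])
    m=(W[...,2]>.03)&near(((298,202),(289,184))[n=="top"],14); print("timer",np.nanmedian(W[m],0))
c=cam("wrist"); save(c,"w0.png"); print(-c["R"].T@c["t"],c["R"],c["fx"])
E
```

```text
scene jar 172 [ 0.47383993 -0.24508392  0.10431687] [ 0.45671234 -0.26425517  0.09556011] [ 0.49826033 -0.22523242  0.11203366]
pie 159 [ 0.57131324 -0.2579887   0.07088279] [ 0.5514083  -0.2830316   0.06362184] [ 0.5980985  -0.23440106  0.07700126]
tin 399 [ 0.53853645 -0.29192921  0.06014679] [ 0.61286594 -0.2236471   0.08003693]
plate 2352 [0.48990748 0.26493422] 0.11175573364328706
deck 1646 ((687.7158203125, -257.3961181640625), (455.8483581542969, 286.52783203125), 80.39124298095703) [[508.0, -458.0], [791.0, -506.0], [867.0, -57.0], [585.0, -9.0]]
cooled [[0.689, -0.179, 0.221], [0.686, -0.192, 0.223], [0.674, -0.175, 0.218], [0.679, -0.197, 0.22], [0.681, -0.214, 0.222], [0.661, -0.185, 0.221], [0.668, -0.207, 0.22], [0.654, -0.186, 0.215]]
timer [0.70478241 0.00830058 0.04694364]
top jar 81 [ 0.47578038 -0.24418476  0.10332487] [ 0.45451578 -0.26591701  0.09533006] [ 0.49553679 -0.22570977  0.11083611]
pie 115 [ 0.57582195 -0.25851092  0.06930587] [ 0.5526261  -0.28375435  0.06104712] [ 0.60391335 -0.23106396  0.07679361]
tin 198 [ 0.53922691 -0.29048333  0.06000445] [ 0.6121759  -0.2248855   0.07679361]
plate 1285 [0.49539629 0.26983906] 0.11550267645583524
deck 895 ((689.590087890625, -399.0820007324219), (518.4933471679688, 263.9815368652344), 89.42079162597656) [[555.0, -657.0], [819.0, -660.0], [824.0, -141.0], [560.0, -139.0]]
cooled [[0.841, -0.065, 0.217], [0.68, -0.19, 0.223], [0.679, -0.211, 0.217], [0.671, -0.22, 0.217], [0.681, -0.31, 0.22], [0.649, -0.21, 0.218], [0.659, -0.303, 0.223], [0.654, -0.312, 0.219]]
timer [0.7073842  0.00974997 0.04559227]
[0.17321646 0.55135654 0.37377025] [[ 0.41157462  0.9113752  -0.00125304]
 [ 0.87776216 -0.39602435  0.26962624]
 [ 0.24523443 -0.11207119 -0.96296424]] 323.48832083284435
```

Request:
servo_tool([
  [[0,0,-27],-0.14,85],
  [[0,0,-27],-0.14,85],
  [[0,0,-27],-0.14,85],
  [[-10,-50,0],0,85],
  [[-10,-50,0],0,85],
  [[-10,-50,0],0,85],
  [[-10,-50,0],0,85],
  [[-10,-50,0],0,85],
  [[-10,-50,0],0,85],
  [[-10,-50,0],0,85],
  [[-10,-50,0],0,85],
  [[-10,-50,0],0,85],
  [[-10,-50,0],0,85],
  [[-10,-50,0],0,85],
  [[-10,-50,0],0,85],
  [[-10,-50,0],0,85],
  [[-10,-50,0],0,85],
  [[-10,-50,0],0,85],
  [[0,0,0],0,85],
])

```text
time_s: 2.52
eef_pos: [0.3833, -0.229, 0.2972]
eef_rot: [-0.001, 0.004, 1.0, 0.0]
wrist_force: [-0.5, 0.6, -0.8]
opening: 0.999
grasp_force: 0.0
```

```bash
python3 - <<'E'
from h import *
c=cam("wrist"); save(c,"w1.png"); np.savez("w1.npz",**c); print(-c["R"].T@c["t"],ctrl.get_obs()["eef_pos"],ctrl.get_obs()["q"])
E
```

```text
[ 0.31441463 -0.22938111  0.45483498] [ 0.38317096 -0.22722803  0.29720578] [-8.02996270e-01 -1.80267573e-01  1.80692920e+00  1.39696964e-04
  1.51717357e+00 -2.36748923e+00]
```

View pics/w1.png

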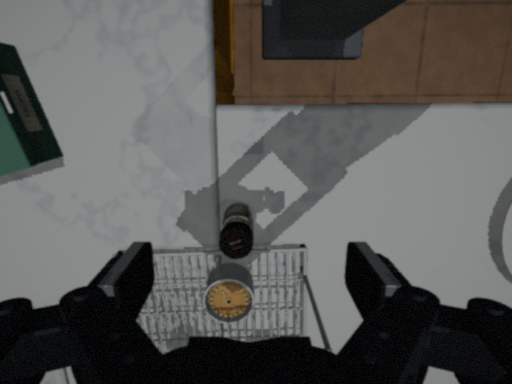

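The wrist view shows the jar's cap at about (236,241), the tin and pie at (230,298), and the rack's front edge from (152,251) to (304,247).

```bash
python3 - <<'E'
from h import *
c=dict(np.load("w1.npz")); W=pts(c); v,u=np.mgrid[:384,:512]
hsv=cv2.cvtColor(c["color"],cv2.COLOR_RGB2HSV); R,t=c["R"],c["t"]; C=-R.T@t
def ray(p,z):
    d=R.T@np.array([(p[0]-c["cx"])/c["fx"],(p[1]-c["cy"])/c["fy"],1]); return C+d*(z-C[2])/d[2]
m=(np.hypot(u-236,v-241)<25)&(abs(W[...,2]-.105)<.006); q=W[m]; print("jar",m.sum(),cv2.minEnclosingCircle((q[:,:2]*1000).astype(np.float32)),np.median(q,0))
m=(np.hypot(u-230,v-298)<28)&(hsv[...,1]>90); (x,y),r=cv2.minEnclosingCircle(np.argwhere(m)[:,::-1].astype(np.float32)); print("pie px",x,y,r,ray((x,y),.067),np.nanmedian(W[m],0))
m=(np.hypot(u-230,v-295)<32)&(abs(W[...,2]-.073)<.006); q=W[m]; print("tin",m.sum(),cv2.minEnclosingCircle((q[:,:2]*1000).astype(np.float32)),q.mean(0))
for p in((152,251),(304,247)): print(p,ray(p,.025),ray(p,.18),W[p[1]-2:p[1]+3,p[0]-2:p[0]+3,2].round(3).tolist())
# upper-deck front rail & heights
for lo,hi in((.015,.03),(.168,.186)):
    m=(W[...,2]>lo)&(W[...,2]<hi)&(v>200); q=W[m]; print(lo,m.sum(),np.percentile(q,[1,50,99],axis=0).round(3).tolist())
    for a in np.arange(-.42,-.08,.04):
        s=q[abs(q[:,1]-a)<.02]; 
        if len(s)>5: print(round(a,2),len(s),s[:,0].min().round(3),end="; ")
    print()
E
```

```text
jar 907 ((476.1705627441406, -245.7099151611328), 20.85866355895996) [ 0.47443045 -0.24552514  0.1058975 ]
pie px 228.5 298.0 20.88669776916504 [ 0.57557984 -0.25927627  0.067     ] [ 0.57312297 -0.25928443  0.07120348]
tin 1653 ((576.3026123046875, -258.62542724609375), 35.48725128173828) [ 0.57566883 -0.25864666  0.07152052]
(152, 251) [ 0.52462845 -0.37182349  0.025     ] [ 0.44882461 -0.32045827  0.18      ] [[0.327, 0.327, 0.326, 0.002, 0.0], [0.329, 0.327, 0.327, 0.0, 0.001], [0.328, 0.328, 0.326, 0.001, 0.001], [0.329, 0.327, 0.325, 0.0, 0.0], [0.329, 0.329, 0.327, 0.023, 0.024]]
(304, 247) [ 0.5201983  -0.15087397  0.025     ] [ 0.44599199 -0.17918392  0.18      ] [[0.007, 0.009, 0.007, 0.005, 0.001], [0.009, 0.007, 0.008, 0.009, 0.001], [0.022, 0.022, 0.023, 0.023, 0.009], [0.025, 0.024, 0.025, 0.025, 0.023], [0.025, 0.025, 0.025, 0.025, 0.025]]
0.015 4254 [[0.457, -0.547, 0.02], [0.581, -0.237, 0.025], [0.757, 0.152, 0.028]]
-0.42 10 0.53; -0.38 412 0.528; -0.34 715 0.527; -0.3 500 0.525; -0.26 264 0.455; -0.22 578 0.456; -0.18 637 0.522; -0.14 430 0.521; 
0.168 145 [[0.561, -0.429, 0.168], [0.589, -0.425, 0.179], [0.603, -0.146, 0.181]]
-0.42 108 0.582; -0.14 37 0.561;
```

Request:
servo_tool([
  [[-46,-9,0],0,85],
  [[-46,-9,0],0,85],
  [[0,0,50],0,85],
  [[0,0,50],0,85],
  [[0,0,50],0,85],
  [[0,0,40],0,85],
  [[0,0,24],0,85],
  [[0,0,0],0,85],
  [[0,0,0],0,30],
  [[0,0,0],0,30],
  [[0,0,0],0,30],
  [[0,0,0],0,30],
  [[0,0,0],0,30],
  [[0,0,0],0,30],
  [[0,0,0],0,30],
])

```text
time_s: 4.45
eef_pos: [0.4765, -0.2455, 0.086]
eef_rot: [0.001, 0.002, 1.0, -0.001]
wrist_force: [-1.1, 0.8, 7.2]
opening: 0.426
grasp_force: 59.1
```

Request:
servo_tool([
  [[0,0,-15],0,30],
  [[6,0,-15],0,30],
  [[10,25,0],0,30],
  [[10,40,0],0,30],
  [[0,40,0],0,30],
  [[0,40,0],0,30],
  [[0,40,0],0,30],
  [[0,30,0],0,30],
  [[0,10,0],0,30],
  [[0,0,0],0,30],
  [[0,0,14],0,30],
  [[0,0,9],0,30],
  [[0,0,5],0,30],
  [[0,0,1],0,30],
  [[0,0,0],0,30],
])

```text
time_s: 6.32
eef_pos: [0.4517, -0.0203, 0.0863]
eef_rot: [0.001, 0.002, 1.0, -0.0]
wrist_force: [-2.7, 1.1, 11.1]
opening: 0.425
grasp_force: 62.2
```

Request:
servo_tool([
  [[0,0,0],0,85],
  [[0,0,0],0,85],
  [[0,0,0],0,85],
  [[0,0,0],0,85],
  [[0,0,-20],0,85],
  [[0,0,-40],0,85],
  [[0,0,-50],0,85],
  [[20,10,-50],0,85],
  [[20,10,-50],0,85],
  [[20,5,-40],0,85],
  [[0,0,0],0,85],
])

```text
time_s: 7.7
eef_pos: [0.3914, 0.0055, 0.3386]
eef_rot: [0.004, 0.002, 1.0, -0.001]
wrist_force: [0.4, -0.0, -1.2]
opening: 0.994
grasp_force: 0.0
```

```bash
cat >> h.py <<'E'
def circ(q): # robust-ish circle fit, mm
    (x,y),r=cv2.minEnclosingCircle((q[:,:2]*1000).astype(np.float32)); return round(x,1),round(y,1),round(r,1)
E
python3 - <<'E'
from h import *
c=cam("wrist"); save(c,"w2.png"); W=pts(c)
print(ctrl.get_obs()["q"].round(3),ctrl.get_obs()["eef_pos"])
m=(np.hypot(W[...,0]-.4517,W[...,1]+.02)<.03)&(abs(W[...,2]-.105)<.007); print(m.sum(),circ(W[m]),np.median(W[m],0))
for n in("scene","top"):
    c=cam(n);W=pts(c);m=(np.hypot(W[...,0]-.4517,W[...,1]+.02)<.035)&(abs(W[...,2]-.105)<.007); print(n,m.sum(),circ(W[m]) if m.sum() else 0)
E
```

```text
[-0.292 -0.342  1.857 -0.     1.623 -1.859] [0.39097012 0.00550274 0.33632625]
796 (450.2, -20.6, 20.6) [ 0.44884992 -0.02033093  0.10587452]
scene 144 (450.3, -21.6, 21.7)
top 72 (450.5, -21.2, 20.3)
```

Request:
servo_tool([
  [[0,40,-40],0,85],
  [[0,40,-55],0,85],
  [[0,40,-55],0,85],
  [[0,0,-55],0,85],
  [[0,0,-55],0,85],
  [[0,0,-55],0,85],
  [[0,0,-55],0,85],
  [[0,0,-55],0,85],
])

```text
time_s: 8.85
eef_pos: [0.3921, 0.119, 0.751]
eef_rot: [-0.002, 0.002, 1.0, -0.0]
wrist_force: [1.5, -0.5, 0.6]
opening: 0.996
grasp_force: 0.0
```

```bash
python3 -c "
from h import *
o=ctrl.get_obs();print(o['q'].round(3),o['eef_pos'],o['eef_rot'])"
```

```text
[ 0.003 -0.019  0.733 -0.     2.43  -1.564] [0.39209492 0.11901735 0.75096359] [-1.62672308e-03  2.00543341e-03  9.99996666e-01 -1.41659214e-05]
```

Request:
servo_tool([
  [[0,0,-30],0,85],
  [[0,0,-30],0,85],
  [[0,0,-30],0,85],
  [[0,0,-30],0,85],
])

```text
time_s: 9.35
eef_pos: [0.4015, 0.1204, 0.829]
eef_rot: [0.019, 0.002, 1.0, -0.0]
wrist_force: [0.7, -0.3, 0.4]
opening: 0.999
grasp_force: 0.0
```

```bash
python3 -c "
from h import *
o=ctrl.get_obs();print(o['q'].round(3),o['eef_pos'],o['eef_rot'])"
```

```text
[ 7.000e-03  1.760e-01  3.040e-01 -2.000e-03  2.624e+00 -1.561e+00] [0.40154936 0.1204334  0.82895865] [ 1.89439307e-02  1.97250263e-03  9.99818529e-01 -3.81802070e-04]
```

Request:
servo_tool([
  [[0,0,-50],0,85],
  [[0,0,-50],0,85],
  [[0,0,-50],0,85],
  [[0,0,-50],0,85],
])

```text
time_s: 9.85
eef_pos: [0.3442, 0.1084, 0.8735]
eef_rot: [0.079, 0.002, 0.997, 0.005]
wrist_force: [0.4, 0.2, 0.0]
opening: 0.999
grasp_force: 0.0
```

```bash
python3 -c "
from h import *
o=ctrl.get_obs();print(o['q'].round(3),o['eef_pos'],o['eef_rot'])"
```

```text
[-0.043  0.061  0.298  0.033  2.626 -1.581] [0.34424607 0.10835908 0.87350848] [0.07859881 0.00179126 0.99689312 0.00480818]
```

Request:
servo_tool([
  [[0,0,-60],0,85],
  [[0,0,-60],0,85],
  [[0,0,-60],0,85],
  [[0,0,-60],0,85],
  [[0,0,-60],0,85],
  [[0,0,-60],0,85],
  [[0,0,-60],0,85],
  [[0,0,-60],0,85],
])

```text
time_s: 10.85
eef_pos: [0.2135, 0.1064, 0.9391]
eef_rot: [0.2, 0.003, 0.98, 0.003]
wrist_force: [-1.0, 0.1, -0.4]
opening: 0.997
grasp_force: 0.0
```

```bash
python3 -c "
from h import *
o=ctrl.get_obs();print(o['q'].round(3),o['eef_pos'],o['eef_rot'])"
```

```text
[-0.179 -0.185  0.299  0.152  2.626 -1.595] [0.21350489 0.10643971 0.93914901] [0.20033654 0.00335681 0.97971602 0.00324421]
```

Request:
servo_tool([
  [[0,0,-60],0,85],
  [[0,0,-60],0,85],
  [[0,0,-60],0,85],
  [[0,0,-60],0,85],
  [[0,0,-60],0,85],
  [[0,0,-60],0,85],
  [[0,0,-60],0,85],
  [[0,0,-60],0,85],
])

```text
time_s: 11.85
eef_pos: [0.0405, 0.0793, 0.9626]
eef_rot: [0.284, -0.001, 0.959, 0.016]
wrist_force: [-0.7, -0.9, -0.4]
opening: 0.999
grasp_force: 0.0
```

```bash
python3 -c "
from h import *
o=ctrl.get_obs();print(o['q'].round(3),o['eef_pos'],o['eef_rot'])"
```

```text
[ 0.392 -0.363  0.299 -0.374  2.626 -1.56 ] [0.0404741  0.07926223 0.96255132] [ 2.83697183e-01 -6.47001621e-04  9.58788242e-01  1.55112014e-02]
```

Request:
servo_tool([
  [[0,0,30],-0.054,85],
  [[0,0,50],0,85],
  [[0,0,55],0,85],
  [[0,0,55],0,85],
  [[0,0,55],0,85],
  [[0,0,55],0,85],
  [[0,0,30],0,85],
  [[0,0,0],0,85],
])

```text
time_s: 12.85
eef_pos: [0.1987, 0.1188, 0.7061]
eef_rot: [0.299, -0.022, 0.954, -0.005]
wrist_force: [-1.0, 0.6, 0.1]
opening: 0.995
grasp_force: 0.0
```

```bash
cat >> h.py <<'E'
from scipy.spatial.transform import Rotation as Ro
def tf():
    o=ctrl.get_obs(); q=o["eef_rot"]; R=Ro.from_quat([q[1],q[2],q[3],q[0]]).as_matrix(); return np.asarray(o["eef_pos"]),R,o
def go(*T):
    p,R,o=tf(); print("q",o["q"].round(2),"p",p.round(4),"\nR",R.round(3).tolist(),"F",np.round(o["wrist_force"],1))
    for t in T:
        t=np.array(t); print("to",t,"tool mm",((t-p)@R*1000).round(1)); p=t
E
python3 - <<'E'
from h import *
go([.40,-.1,.45],[.494,-.2587,.184],[.576,-.2587,.056])
E
```

```text
q [ 0.01 -0.88  1.45 -0.    1.97 -1.61] p [0.1987 0.1188 0.7061] 
R [[-0.821, -0.038, 0.57], [-0.044, 0.999, 0.003], [-0.57, -0.023, -0.822]] F [-1.   0.6  0.1]
to [ 0.4  -0.1   0.45] tool mm [  -9.7 -220.3  324.6]
to [ 0.494  -0.2587  0.184 ] tool mm [  81.4 -156.   271.7]
to [ 0.576  -0.2587  0.056 ] tool mm [  5.6  -0.2 151.9]
```

Request:
servo_tool([
  [[-1,-15,30],0.04,85],
  [[-1,-29,42],0,85],
  [[-1,-29,42],0,85],
  [[-1,-29,42],0,85],
  [[-1,-29,42],0,85],
  [[-1,-29,42],0,85],
  [[-1,-29,42],0,85],
  [[-1,-29,42],0,85],
  [[0,0,0],0,85],
])

```text
time_s: 13.98
eef_pos: [0.4136, -0.0664, 0.4626]
eef_rot: [0.284, 0.0, 0.959, -0.012]
wrist_force: [-0.2, 0.5, -0.5]
opening: 0.993
grasp_force: 0.0
```

```bash
python3 - <<'E'
from h import *
go([.47,-.2587,.221],[.494,-.2587,.184],[.576,-.2587,.056])
E
```

```text
q [-0.76 -0.76  1.95  0.37  1.5  -2.27] p [ 0.4136 -0.0664  0.4626] 
R [[-0.839, 0.008, 0.545], [-0.006, 1.0, -0.024], [-0.545, -0.024, -0.838]] F [-0.2  0.5 -0.5]
to [ 0.47   -0.2587  0.221 ] tool mm [  85.5 -186.1  237.9]
to [ 0.494  -0.2587  0.184 ] tool mm [ 0.   1.1 44.1]
to [ 0.576  -0.2587  0.056 ] tool mm [  1.    3.7 152. ]
```

Request:
servo_tool([
  [[6,-12,16],0.044,85],
  [[13,-29,36],0,85],
  [[13,-29,36],0,85],
  [[13,-29,36],0,85],
  [[13,-29,36],0,85],
  [[13,-29,36],0,85],
  [[10,-22,29],0,85],
  [[4,-8,13],0,85],
  [[0,0,0],0,85],
])

```text
time_s: 15.1
eef_pos: [0.4654, -0.2566, 0.2201]
eef_rot: [0.286, 0.021, 0.958, -0.007]
wrist_force: [0.2, -0.2, 0.7]
opening: 0.994
grasp_force: 0.0
```

```bash
python3 - <<'E'
from h import *
c=cam("wrist"); save(c,"w3.png"); W=pts(c)
m=(np.hypot(W[...,0]-.576,W[...,1]+.2587)<.045)&(abs(W[...,2]-.072)<.005); print(m.sum(),circ(W[m]),W[m].mean(0))
go([.494,-.2587,.184],[.576,-.2587,.056])
E
```

```text
2261 (575.9, -259.2, 35.3) [ 0.57405925 -0.25900108  0.07146938]
q [-1.04 -0.25  2.13  0.58  1.   -2.82] p [ 0.4656 -0.2565  0.221 ] 
R [[-0.834, 0.045, 0.549], [0.036, 0.999, -0.027], [-0.55, -0.003, -0.835]] F [0.5 1.2 0.8]
to [ 0.494  -0.2587  0.184 ] tool mm [-3.5 -0.8 46.6]
to [ 0.576  -0.2587  0.056 ] tool mm [  2.    4.  151.9]
```

View pics/w3.png

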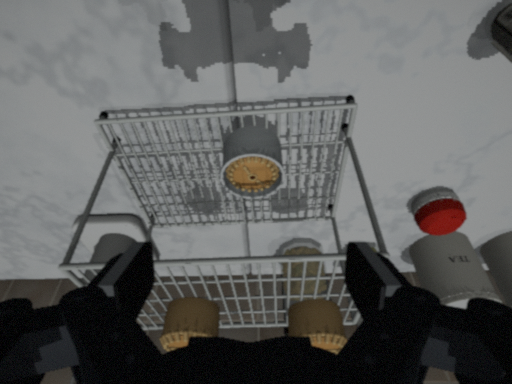

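Request:
servo_tool([
  [[0,0.4,30],0,85],
  [[0,0.4,35],0,85],
  [[0,0.4,35],0,85],
  [[0,0.4,32],0,85],
  [[-0.5,0.4,26],0,85],
  [[-0.5,0.4,18],0,85],
  [[-0.5,0.4,8],0,85],
  [[0,0,0],0,85],
  [[0,0,0],0,85],
])

```text
time_s: 16.27
eef_pos: [0.568, -0.2591, 0.0687]
eef_rot: [0.287, 0.021, 0.958, -0.008]
wrist_force: [1.1, -0.4, -0.2]
opening: 0.993
grasp_force: 0.0
```

```bash
python3 - <<'E'
from h import *
go([.576,-.259,.056])
E
```

```text
q [-0.84  0.23  2.03  0.78  0.59 -2.96] p [ 0.568  -0.2591  0.0687] 
R [[-0.834, 0.045, 0.55], [0.035, 0.999, -0.028], [-0.551, -0.004, -0.835]] F [ 1.1 -0.4 -0.2]
to [ 0.576 -0.259  0.056] tool mm [ 0.3  0.5 15. ]
```

Request:
servo_tool([
  [[0,0.3,7],0,85],
  [[0,0.3,7],0,85],
  [[0,0,0],0,85],
  [[0,0,0],0,60],
  [[0,0,0],0,60],
  [[0,0,0],0,60],
  [[0,0,0],0,60],
  [[0,0,0],0,60],
  [[0,0,0],0,60],
])

```text
time_s: 17.4
eef_pos: [0.5753, -0.2586, 0.0558]
eef_rot: [0.287, 0.021, 0.958, -0.008]
wrist_force: [-3.3, 0.7, 2.0]
opening: 0.703
grasp_force: 8.5
```

```bash
python3 - <<'E'
from h import *
go([.576,-.259,.056])
c=cam("wrist"); save(c,"w4.png")
E
```

```text
q [-0.82  0.27  2.01  0.8   0.57 -2.97] p [ 0.5753 -0.2586  0.0558] 
R [[-0.835, 0.045, 0.549], [0.036, 0.999, -0.027], [-0.55, -0.003, -0.835]] F [-3.3  0.7  2. ]
to [ 0.576 -0.259  0.056] tool mm [-0.7 -0.4  0.3]
```

View pics/w4.png

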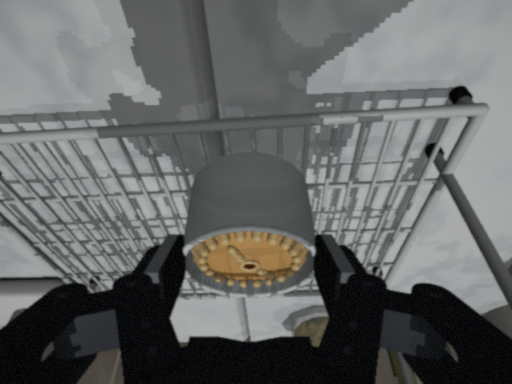

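The wrist view shows the tin between the pads, centred at about (250,225), with the pads against its sides. The grip is light, so I'll close further.

Request:
servo_tool([
  [[0,0,0],0,40],
  [[0,0,0],0,40],
  [[0,0,0],0,40],
  [[0,0,0],0,40],
])

```text
time_s: 17.95
eef_pos: [0.5765, -0.2593, 0.0583]
eef_rot: [0.288, 0.021, 0.957, -0.009]
wrist_force: [-13.1, 3.9, 20.6]
opening: 0.612
grasp_force: 57.1
```

```bash
python3 - <<'E'
from h import *
c=cam("wrist"); save(c,"w5.png"); W=pts(c)
m=(np.hypot(W[...,0]-.576,W[...,1]+.2587)<.06)&(W[...,2]>.06)&(W[...,2]<.09)&(cv2.cvtColor(c["color"],cv2.COLOR_RGB2HSV)[...,1]>90); print(m.sum(),np.median(W[m],0),circ(W[m])); 
q=W[m]; print(np.linalg.lstsq(np.c_[q[:,:2],np.ones(len(q))],q[:,2],rcond=None)[0])
go([.576,-.259,.056])
E
```

```text
4956 [ 0.57123872 -0.25970216  0.07159938] (563.2, -259.0, 41.7)
[-0.11660474  0.0122792   0.14252643]
q [-0.82  0.27  2.01  0.8   0.57 -2.97] p [ 0.5765 -0.2593  0.0583] 
R [[-0.833, 0.044, 0.552], [0.034, 0.999, -0.028], [-0.552, -0.004, -0.834]] F [-12.3   4.1  20.7]
to [ 0.576 -0.259  0.056] tool mm [1.7 0.3 1.6]
```

View pics/w5.png

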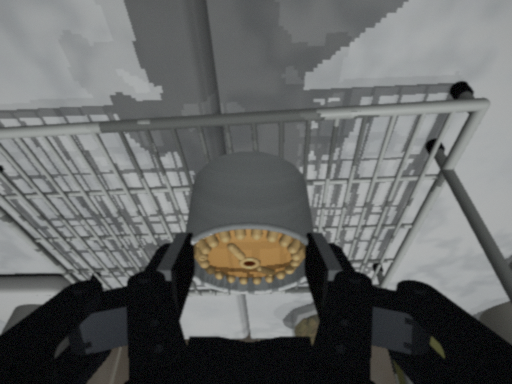

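Request:
servo_tool([
  [[-2,0,-3],0,40],
  [[-3,0,-5],0,40],
  [[0,0,-10],0,40],
  [[0,0,-20],0,40],
  [[0,0,-25],0,40],
  [[0,0,-25],0,40],
  [[0,0,-25],0,40],
  [[0,0,-25],0,40],
  [[0,0,-15],0,40],
  [[0,0,0],0,40],
])

```text
time_s: 19.25
eef_pos: [0.4952, -0.255, 0.1873]
eef_rot: [0.287, 0.021, 0.958, -0.009]
wrist_force: [0.5, 0.1, -3.2]
opening: 0.567
grasp_force: 62.2
```

```bash
python3 - <<'E'
from h import *
c=cam("wrist"); save(c,"w6.png"); W=pts(c); p,R,o=tf(); go()
hsv=cv2.cvtColor(c["color"],cv2.COLOR_RGB2HSV)
m=(hsv[...,1]>90)&(np.linalg.norm(W-p,axis=2)<.06); q=W[m]; print(m.sum(),np.median(q,0)-p,circ(q),np.linalg.lstsq(np.c_[q[:,:2],np.ones(len(q))],q[:,2],rcond=None)[0])
E
```

```text
q [-0.97 -0.13  2.11  0.6   0.88 -2.82] p [ 0.4953 -0.2546  0.1865] 
R [[-0.835, 0.045, 0.549], [0.036, 0.999, -0.028], [-0.55, -0.003, -0.835]] F [-0.3  0.  -3.2]
3339 [-0.00610039  0.00054586  0.01345307] (483.4, -254.8, 41.7) [-0.5523629   0.00764133  0.47682388]
```

View pics/w6.png

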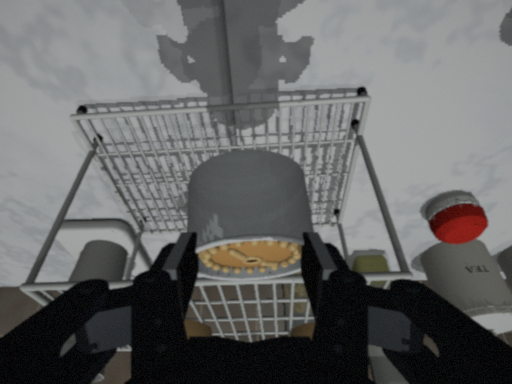

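The wrist view shows the tin off the rack and held. The pie ellipse at about (248,257) is flatter than before, so the tin may have pitched in the grip. I'll measure it.

```bash
cat > tin.py <<'E'
from h import *
def tin():
    c=cam("wrist"); W=pts(c); p,R,o=tf(); hsv=cv2.cvtColor(c["color"],cv2.COLOR_RGB2HSV)
    v,u=np.mgrid[:384,:512]
    near=(np.linalg.norm(W-p,axis=2)<.08)&(u>150)&(u<350)&(v>100)
    m=near&(hsv[...,1]>100)&(hsv[...,0]<25); 
    m=cv2.erode(m.astype(np.uint8),np.ones((2,2)))>0
    q=W[m]; n=np.linalg.svd(q-q.mean(0))[2][2]; n*=np.sign(n[2]); print("pie",len(q),"centroid-TCP",(q.mean(0)-p).round(4),"axis",n.round(3),"ext",np.ptp(q,0).round(3))
    m=near&(hsv[...,1]<60)&(u>185)&(u<315)&(v>150)&(v<250); 
    # wall normals -> axis = smallest-variance direction of normals
    dx=W[2:-2,4:]-W[2:-2,:-4]; dy=W[4:,2:-2]-W[:-4,2:-2]; N=np.cross(dx,dy); N/=np.linalg.norm(N,axis=2,keepdims=True)
    mm=cv2.erode(m.astype(np.uint8),np.ones((7,7)))[2:-2,2:-2]>0; N=N[mm&np.isfinite(N).all(2)]
    a=np.linalg.eigh(N.T@N)[1][:,0]; a*=np.sign(a[2]); print("wall axis",a.round(3),len(N))
    w=W[m]; e1=np.cross(a,[0,1,0]); e1/=np.linalg.norm(e1); e2=np.cross(a,e1); w=w[np.isfinite(w).all(1)]
    P=np.c_[(w-p)@e1,(w-p)@e2]; s=np.linalg.lstsq(np.c_[2*P,np.ones(len(P))],(P**2).sum(1),rcond=None)[0]
    r=np.sqrt(s[2]+s[0]**2+s[1]**2); h=(w-p)@a; lo,hi=np.percentile(h,[.5,99.5])
    ctr=p+e1*s[0]+e2*s[1]
    print("cyl r",r.round(4),"along",lo.round(4),hi.round(4),"axis pt-TCP",(ctr-p).round(4),"bottom ctr",(ctr+a*lo).round(4),"top ctr",(ctr+a*hi).round(4)); go()
tin()
E
python3 tin.py
```

```text
pie 1791 centroid-TCP [0.0027 0.0002 0.0114] axis [0.22  0.045 0.974] ext [0.049 0.053 0.034]
wall axis [0.202 0.061 0.978] 7581
cyl r 0.0326 along -0.0332 0.0163 axis pt-TCP [ 0.0026 -0.0005 -0.0005] bottom ctr [ 0.4911 -0.2569  0.1529] top ctr [ 0.5011 -0.2539  0.2012]
q [-0.97 -0.13  2.11  0.6   0.88 -2.82] p [ 0.4952 -0.2543  0.1858] 
R [[-0.835, 0.045, 0.549], [0.036, 0.999, -0.027], [-0.549, -0.002, -0.836]] F [-0.2  0.6 -3.5]
```

Request:
servo_tool([
  [[10,10,8],0,40],
  [[20,17,16],0,40],
  [[20,17,16],0,40],
  [[20,17,16],0,40],
  [[20,15,16],0,40],
  [[16,12,14],0,40],
  [[7,4,6],0,40],
  [[0,0,0],0,40],
  [[0,0,0],0,40],
])

```text
time_s: 20.48
eef_pos: [0.4576, -0.161, 0.0505]
eef_rot: [0.285, 0.022, 0.958, -0.009]
wrist_force: [-0.6, -0.7, -3.3]
opening: 0.571
grasp_force: 63.7
```

```bash
python3 tin.py
```

```text
pie 1846 centroid-TCP [0.0026 0.0006 0.0108] axis [0.214 0.049 0.976] ext [0.046 0.052 0.016]
wall axis [0.202 0.056 0.978] 8014
cyl r 0.0396 along -0.0537 0.0154 axis pt-TCP [ 0.0108  0.0009 -0.0023] bottom ctr [ 0.4576 -0.1633 -0.0041] top ctr [ 0.4715 -0.1594  0.0634]
q [-0.89 -0.03  2.38  0.87  0.56 -3.12] p [ 0.4576 -0.1611  0.0506] 
R [[-0.836, 0.047, 0.547], [0.037, 0.999, -0.029], [-0.547, -0.004, -0.837]] F [ 1.   0.5 -2.5]
```

Request:
servo_tool([
  [[0,12,0],0,40],
  [[0,12,0],0,40],
  [[2.2,0,3.4],0,40],
  [[2.2,0,3.4],0,40],
  [[2.2,0,3.4],0,40],
  [[1.1,0,1.7],0,40],
  [[1.1,0,1.7],0,40],
  [[0,0,0],0,40],
])

```text
time_s: 21.52
eef_pos: [0.4591, -0.1354, 0.0363]
eef_rot: [0.283, 0.023, 0.959, -0.008]
wrist_force: [0.8, -0.8, -1.8]
opening: 0.569
grasp_force: 74.0
```

```bash
python3 tin.py
```

```text
pie 3031 centroid-TCP [0.0024 0.0003 0.0132] axis [0.069 0.043 0.997] ext [0.049 0.052 0.013]
wall axis [0.057 0.078 0.995] 8409
cyl r 0.0405 along -0.0397 0.0199 axis pt-TCP [ 0.0133  0.0005 -0.0008] bottom ctr [ 0.4701 -0.1379 -0.0039] top ctr [ 0.4735 -0.1333  0.0553]
q [-0.82 -0.01  2.41  0.92  0.49 -3.12] p [ 0.4591 -0.1353  0.0363] 
R [[-0.839, 0.048, 0.542], [0.039, 0.999, -0.029], [-0.542, -0.003, -0.84]] F [ 0.3 -1.2 -1.9]
```

Request:
servo_tool([
  [[1.1,0,1.7],0,40],
  [[0.8,0,1.2],0,40],
  [[0,0,0],0,40],
])

```text
time_s: 21.95
eef_pos: [0.4596, -0.1348, 0.0345]
eef_rot: [0.282, 0.023, 0.959, -0.008]
wrist_force: [-1.5, -0.9, 1.9]
opening: 0.571
grasp_force: 79.8
```

```bash
python3 tin.py
```

```text
pie 3376 centroid-TCP [0.0022 0.0004 0.014 ] axis [0.026 0.041 0.999] ext [0.05  0.053 0.012]
wall axis [0.025 0.12  0.992] 8019
cyl r 0.0396 along -0.0386 0.0214 axis pt-TCP [ 0.0125  0.0014 -0.0005] bottom ctr [ 0.4711 -0.138  -0.0044] top ctr [ 0.4726 -0.1308  0.0552]
q [-0.82 -0.    2.4   0.93  0.49 -3.12] p [ 0.4595 -0.1348  0.0344] 
R [[-0.84, 0.049, 0.54], [0.04, 0.999, -0.029], [-0.54, -0.003, -0.841]] F [-2.7 -1.9  1.9]
```

```bash
cat > rim.py <<'E'
from h import *
def rim(below=.0345):
    c=cam("wrist"); W=pts(c); p,R,o=tf(); hsv=cv2.cvtColor(c["color"],cv2.COLOR_RGB2HSV)
    z0=p[2]-below; v,u=np.mgrid[:384,:512]
    D=W-p; d=np.hypot(D[...,0]-.002,D[...,1])
    g=(hsv[...,1]<70)&(hsv[...,2]>60)
    m=(W[...,2]>z0+.040)&(W[...,2]<z0+.054)&(d>.026)&(d<.045)&g; q=D[m]; 
    best=None
    for X in np.arange(-.01,.0151,.0005):
        for Y in np.arange(-.006,.0061,.0005):
            s=(abs(np.hypot(q[:,0]-X,q[:,1]-Y)-.0335)<.0015).sum()
            if best is None or s>best[0]: best=(s,X,Y)
    print("rim",len(q),best,"z",np.median(q[:,2]+p[2]-z0))
    m=(hsv[...,1]>100)&(hsv[...,0]<25)&(np.linalg.norm(D,axis=2)<.06); cn=max(cv2.findContours(m.astype(np.uint8),0,1)[0],key=cv2.contourArea)
    (x,y),ax,an=cv2.fitEllipse(cn); C=-c["R"].T@c["t"]; r=c["R"].T@np.array([(x-c["cx"])/c["fx"],(y-c["cy"])/c["fy"],1]); P=C+r*(z0+.044-C[2])/r[2]
    print("pie ellipse ctr-TCP",(P-p).round(4),ax)
rim()
E
python3 rim.py; python3 - <<'E'
from h import *
go([.4596,-.1348,.16],[.45,-.0208,.16])
E
```

```text
rim 3911 (np.int64(3622), np.float64(0.0065000000000000144), np.float64(0.0005000000000000056)) z 0.04723383903880549
pie ellipse ctr-TCP [0.0089 0.0001 0.0095] (45.933956146240234, 106.48461151123047)
q [-0.82 -0.    2.4   0.93  0.49 -3.12] p [ 0.4596 -0.1348  0.0345] 
R [[-0.84, 0.049, 0.54], [0.04, 0.999, -0.029], [-0.541, -0.003, -0.841]] F [-2.8 -0.8  1.6]
to [ 0.4596 -0.1348  0.16  ] tool mm [ -67.9   -0.4 -105.6]
to [ 0.45   -0.0208  0.16  ] tool mm [ 12.6 113.4  -8.5]
```

Request:
servo_tool([
  [[-7,0,-11],0,40],
  [[-14,0,-22],0,40],
  [[-14,0,-22],0,40],
  [[-14,0,-22],0,40],
  [[-14,0,-22],0,40],
  [[-5,0,-7],0,40],
  [[2,12,-1],0,40],
  [[4,25,-3],0,40],
  [[4,25,-3],0,40],
  [[4,25,-3],0,40],
  [[3,18,-2],0,40],
  [[0,8,0],0,40],
  [[0,0,0],0,40],
])

```text
time_s: 23.68
eef_pos: [0.4428, -0.0184, 0.1587]
eef_rot: [0.28, 0.022, 0.96, -0.007]
wrist_force: [0.5, 0.6, -3.0]
opening: 0.572
grasp_force: 63.7
```

```bash
python3 rim.py; python3 tin.py; python3 - <<'E'
from h import *
go([.4446,-.0213,.155],[.4446,-.0213,.136])
E
```

```text
rim 3340 (np.int64(3012), np.float64(0.0055000000000000136), np.float64(0.001000000000000006)) z 0.046187095280683654
pie ellipse ctr-TCP [0.0036 0.001  0.0095] (26.78458595275879, 102.36388397216797)
pie 1843 centroid-TCP [0.0026 0.0017 0.0104] axis [0.228 0.042 0.973] ext [0.046 0.051 0.017]
wall axis [0.212 0.06  0.976] 7191
cyl r 0.0317 along -0.0345 0.0154 axis pt-TCP [ 0.0015  0.0004 -0.0004] bottom ctr [ 0.4376 -0.0213  0.1256] top ctr [ 0.4482 -0.0183  0.1743]
q [-0.5  -0.53  2.44  0.36  0.74 -2.23] p [ 0.4434 -0.0197  0.1596] 
R [[-0.842, 0.048, 0.538], [0.04, 0.999, -0.027], [-0.539, -0.002, -0.843]] F [ 0.3 -0.3 -3.8]
q [-0.5  -0.53  2.44  0.36  0.74 -2.23] p [ 0.4434 -0.0197  0.1596] 
R [[-0.842, 0.048, 0.538], [0.04, 0.999, -0.027], [-0.539, -0.002, -0.843]] F [ 0.3 -0.3 -3.8]
to [ 0.4446 -0.0213  0.155 ] tool mm [ 1.4 -1.6  4.5]
to [ 0.4446 -0.0213  0.136 ] tool mm [10.2  0.  16. ]
```

Request:
servo_tool([
  [[0,-12,0],0,40],
  [[1,-26,-1],0,40],
  [[1,-26,-1],0,40],
  [[1,-24,0],0,40],
  [[0,-12,0],0,40],
  [[7,0,11],0,40],
  [[14,0,22],0,40],
  [[14,0,22],0,40],
  [[14,0,22],0,40],
  [[8,0,13],0,40],
  [[4,0,6],0,40],
  [[2.5,0,4],0,40],
  [[1.5,0,2.4],0,40],
  [[1,0,1.6],0,40],
  [[0,0,0],0,40],
])

```text
time_s: 25.65
eef_pos: [0.4364, -0.1205, 0.0381]
eef_rot: [0.281, 0.023, 0.959, -0.008]
wrist_force: [0.2, 1.3, -2.1]
opening: 0.568
grasp_force: 71.0
```

```bash
python3 rim.py; python3 tin.py
```

```text
rim 3952 (np.int64(3663), np.float64(0.006000000000000014), np.float64(0.0005000000000000056)) z 0.04551176853564745
pie ellipse ctr-TCP [0.0069 0.0012 0.0095] (38.2857666015625, 104.42137145996094)
pie 2658 centroid-TCP [0.0027 0.0017 0.0124] axis [0.111 0.032 0.993] ext [0.048 0.052 0.015]
wall axis [0.103 0.053 0.993] 8454
cyl r 0.0407 along -0.0417 0.019 axis pt-TCP [ 0.0133  0.0001 -0.0014] bottom ctr [ 0.4454 -0.1228 -0.0045] top ctr [ 0.4517 -0.1195  0.0557]
q [-0.84 -0.09  2.47  0.9   0.51 -3.11] p [ 0.4364 -0.1206  0.0383] 
R [[-0.84, 0.049, 0.54], [0.04, 0.999, -0.029], [-0.541, -0.003, -0.841]] F [-0.1 -0.1 -1.9]
```

Request:
servo_tool([
  [[1,0,1.5],0,40],
  [[0.9,0,1.4],0,40],
  [[0,0,0],0,40],
  [[0,0,0],0,85],
  [[0,0,0],0,85],
  [[0,0,0],0,85],
  [[0,0,0],0,85],
  [[0,0,0],0,85],
  [[-2.8,0.2,1.8],0,85],
  [[-2.8,0.2,1.8],0,85],
  [[-2.8,0.2,1.8],0,85],
  [[0,0,0],0,85],
])

```text
time_s: 27.25
eef_pos: [0.4468, -0.1198, 0.0356]
eef_rot: [0.281, 0.023, 0.96, -0.008]
wrist_force: [0.7, -0.4, -0.3]
opening: 0.995
grasp_force: 0.0
```

```bash
sed -i 's/\.0335)<.0015/.034)<.0015/; s/^rim()/import sys; rim(float(sys.argv[1]) if len(sys.argv)>1 else .0345)/' rim.py; python3 - <<'E'
from h import *
c=cam("wrist");W=pts(c);go()
m=(np.hypot(W[...,0]-.442,W[...,1]+.12)<.048)&(abs(W[...,2]-.047)<.003); print(m.sum(),circ(W[m]))
E
python3 -c "
from h import *; o=ctrl.get_obs(); import rim; rim.rim(o['eef_pos'][2])"; python3 tin.py
```

```text
q [-0.81 -0.06  2.45  0.91  0.49 -3.1 ] p [ 0.4467 -0.1198  0.0355] 
R [[-0.841, 0.049, 0.538], [0.04, 0.999, -0.029], [-0.539, -0.003, -0.842]] F [ 0.  -0.2  1. ]
8520 (440.5, -122.3, 35.6)
rim 3787 (np.int64(3102), np.float64(-0.005999999999999997), np.float64(-0.0014999999999999961)) z 0.04629749281557062
pie ellipse ctr-TCP [-0.0094 -0.0009  0.0095] (57.546607971191406, 113.9034194946289)
rim 4094 (np.int64(3326), np.float64(-0.005999999999999997), np.float64(-0.0014999999999999961)) z 0.04651575064744575
pie ellipse ctr-TCP [-0.0077 -0.0008  0.0085] (57.33430480957031, 114.07795715332031)
pie 4704 centroid-TCP [-0.0105 -0.0004  0.0107] axis [-0.012 -0.009  1.   ] ext [0.056 0.057 0.01 ]
wall axis [ 0.008 -0.006  1.   ] 5989
cyl r 0.038 along -0.0359 0.0141 axis pt-TCP [-0.0005 -0.0015 -0.    ] bottom ctr [ 4.457e-01 -1.210e-01 -4.000e-04] top ctr [ 0.4461 -0.1214  0.0496]
q [-0.81 -0.06  2.45  0.91  0.49 -3.1 ] p [ 0.4465 -0.1198  0.0355] 
R [[-0.842, 0.05, 0.538], [0.04, 0.999, -0.029], [-0.539, -0.003, -0.842]] F [ 0.3  0.2 -0.6]
```

Request:
servo_tool([
  [[0,-1.4,0],0,85],
  [[0,0,0],0,60],
  [[0,0,0],0,60],
  [[0,0,0],0,60],
  [[0,0,0],0,60],
  [[0,0,0],0,50],
  [[0,0,0],0,50],
  [[0,0,0],0,40],
  [[0,0,0],0,40],
  [[0,0,0],0,40],
])

```text
time_s: 28.7
eef_pos: [0.4462, -0.121, 0.0353]
eef_rot: [0.28, 0.023, 0.96, -0.008]
wrist_force: [-0.6, 0.6, 0.1]
opening: 0.468
grasp_force: 0.0
```

```bash
python3 rim.py .0355; python3 tin.py
```

```text
rim 3144 (np.int64(2781), np.float64(-0.005499999999999996), np.float64(-0.0004999999999999952)) z 0.0460177019191
pie ellipse ctr-TCP [-0.0074  0.      0.0085] (58.54793930053711, 103.04280090332031)
pie 4134 centroid-TCP [-0.0109  0.0003  0.011 ] axis [-0.014 -0.021  1.   ] ext [0.05  0.05  0.017]
wall axis [-0.023 -0.005  1.   ] 6278
cyl r 0.0358 along -0.0354 0.0269 axis pt-TCP [-0.0029 -0.0006 -0.0001] bottom ctr [ 4.442e-01 -1.215e-01 -1.000e-04] top ctr [ 0.4428 -0.1218  0.0622]
q [-0.81 -0.05  2.45  0.91  0.49 -3.1 ] p [ 0.4463 -0.1211  0.0354] 
R [[-0.842, 0.05, 0.538], [0.04, 0.999, -0.029], [-0.539, -0.002, -0.843]] F [ 0.3  0.2 -0.7]
```

```bash
python3 - <<'E'
from h import *
c=cam("wrist"); d=cam("scene"); a=c["color"]; b=cv2.resize(d["color"][200:350,240:400],None,fx=2.4,fy=2.4,interpolation=cv2.INTER_CUBIC)
b=cv2.resize(b,(int(b.shape[1]*384/b.shape[0]),384)); o=np.hstack([a,b]); o=cv2.resize(o,(800,int(o.shape[0]*800/o.shape[1]))); cv2.imwrite("pics/w7.png",o[...,::-1]); print(o.shape)
E
```

```text
(333, 800, 3)
```

View pics/w7.png

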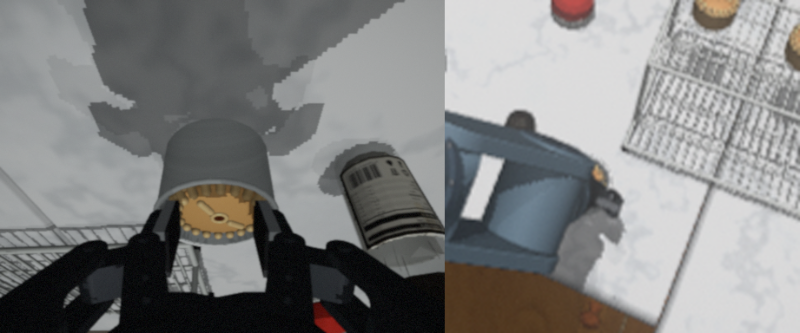

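The wrist half shows the fingertips at about (172,225) and (262,225) overlapping the top of the pie, so they have closed without gripping the ring. I'll measure where the fingers really are in the tool frame.

```bash
python3 - <<'E'
from h import *
c=cam("wrist"); W=pts(c); p,R,o=tf(); T=(W-p)@R*1000; v,u=np.mgrid[:384,:512]
V=c["color"].max(2)
for s,(a,b) in {"L":(170,225),"R":(275,330)}.items():
    m=(V<45)&(u>a-0)&(u<b)&(v>215)&(v<330)&(np.abs(T).max(2)<90)
    q=T[m]; print(s,len(q))
    for z0 in range(-60,30,6):
        k=q[(q[:,2]>=z0)&(q[:,2]<z0+6)]
        if len(k)>5: print(z0,len(k),"x",np.percentile(k[:,0],[5,95]).round(1),"y",np.percentile(k[:,1],[5,95]).round(1))
print("col",[ (x,y,c["color"][y,x].tolist(),T[y,x].round(0).tolist()) for x,y in((198,240),(198,270),(205,250),(300,240),(300,270),(190,260),(310,270))])
E
```

```text
L 2141
-60 257 x [-5.7 12.4] y [-26.4 -20.7]
-54 279 x [-7.6 11.3] y [-22.3 -20.5]
-48 187 x [-6.5 11.4] y [-30.7 -20.5]
-42 210 x [-6.5 11.3] y [-32.1 -20.5]
-36 188 x [-6.1 11.2] y [-33.  -20.5]
-30 158 x [-5.1 11.2] y [-32.5 -20.5]
-24 60 x [-7.4 11.3] y [-22.  -20.5]
R 2246
-60 269 x [-6.4 12.3] y [19.4 25.5]
-54 272 x [-8.1 11.3] y [19.2 21. ]
-48 205 x [-7.  11.5] y [19.2 29.8]
-42 211 x [-6.7 11.4] y [19.3 31.1]
-36 203 x [-6.7 11.3] y [19.3 31.6]
-30 147 x [-7.5 11.2] y [19.2 30.8]
-24 77 x [-7.4 11.1] y [19.3 20.5]
-18 6 x [2.4 4.8] y [19.4 19.5]
col [(198, 240, [37, 39, 40], [11.0, -23.0, -31.0]), (198, 270, [11, 10, 12], [5.0, -21.0, -45.0]), (205, 250, [1, 1, 4], [4.0, -21.0, -26.0]), (300, 240, [35, 38, 36], [11.0, 21.0, -32.0]), (300, 270, [7, 7, 8], [3.0, 20.0, -42.0]), (190, 260, [44, 48, 48], [12.0, -23.0, -50.0]), (310, 270, [67, 71, 73], [10.0, 21.0, -54.0])]
```

```bash
python3 - <<'E'
from h import *
c=cam("wrist"); W=pts(c); p,R,o=tf(); T=(W-p)@R*1000
for s in(-1,1):
    m=(abs(T[...,0])<14)&(s*T[...,1]>17)&(s*T[...,1]<34)&(T[...,2]>-80)&(T[...,2]<40); q=T[m]; col=c["color"][m]
    for z0 in range(-60,36,6):
        k=(q[:,2]>=z0)&(q[:,2]<z0+6)
        if k.sum()>3: print(s,z0,k.sum(),"x",np.percentile(q[k,0],[5,95]).round(1),"y",np.percentile(q[k,1],[5,95]).round(1),col[k].mean(0).round(),W[m][k][:,2].mean().round(3))
E
```

```text
-1 -60 383 x [-6.7 12.6] y [-32.  -20.8] [26. 27. 28.] 0.08
-1 -54 422 x [-9.  11.5] y [-26.4 -20.5] [30. 31. 32.] 0.077
-1 -48 321 x [-8.  11.5] y [-33.  -20.5] [23. 24. 25.] 0.07
-1 -42 312 x [-7.6 11.4] y [-32.9 -20.6] [23. 24. 25.] 0.065
-1 -36 278 x [-7.6 11.5] y [-33.  -20.5] [25. 26. 27.] 0.06
-1 -30 261 x [-8.2 12.9] y [-32.8 -20.5] [32. 34. 34.] 0.055
-1 -24 302 x [-5.9 13.5] y [-32.7 -17.7] [79. 74. 62.] 0.049
-1 -18 183 x [-1.4 13. ] y [-31.  -17.5] [106.  87.  59.] 0.045
-1 -12 134 x [-12.    2.3] y [-32.8 -17.4] [127. 104.  69.] 0.045
-1 -6 67 x [-13.5   2. ] y [-32.9 -17.2] [110.  95.  69.] 0.044
-1 0 11 x [-0.   1.3] y [-32.6 -31.8] [64. 67. 68.] 0.033
-1 6 11 x [-0.3  1.2] y [-32.  -31.1] [75. 75. 71.] 0.028
1 -60 392 x [-7.5 12.5] y [19.4 30.9] [28. 29. 31.] 0.079
1 -54 405 x [-9.3 11.4] y [19.2 25.1] [28. 29. 30.] 0.077
1 -48 340 x [-7.9 11.4] y [19.3 31.7] [25. 26. 26.] 0.07
1 -42 313 x [-7.8 11.4] y [19.3 32.1] [25. 27. 27.] 0.065
1 -36 281 x [-7.2 11.4] y [19.3 32.2] [25. 27. 27.] 0.06
1 -30 264 x [-7.9 13.2] y [19.3 31.3] [36. 37. 38.] 0.054
1 -24 297 x [-5.8 13.2] y [18.4 30.7] [66. 61. 53.] 0.049
1 -18 139 x [-1.1 13.6] y [17.3 30.4] [85. 70. 49.] 0.045
1 -12 76 x [-9.8 12.5] y [17.2 31.1] [120.  96.  63.] 0.045
1 -6 68 x [-13.7   1. ] y [17.3 30.9] [118.  97.  65.] 0.045
```

```bash
python3 - <<'E'
from h import *
c=dict(np.load("w1.npz")); W=pts(c); p=np.array([.38325,-.228,.2972]); R=np.array([[-1,0,0],[0,1,0],[0,0,-1.]]); T=(W-p)@R*1000
for s in(-1,1):
    m=(abs(T[...,0])<25)&(s*T[...,1]>20)&(s*T[...,1]<70)&(T[...,2]>-120)&(T[...,2]<60); q=T[m]; col=c["color"][m]
    for z0 in range(-90,60,10):
        k=(q[:,2]>=z0)&(q[:,2]<z0+10)
        if k.sum()>3: print(s,z0,k.sum(),"x",np.percentile(q[k,0],[2,98]).round(1),"y",np.percentile(q[k,1],[2,98]).round(1),col[k].mean(0).round())
E
```

```text
-1 -90 4540 x [-7.5 17.7] y [-69.2 -33.4] [ 9. 10. 11.]
-1 -80 2486 x [-7.2 14.6] y [-68.7 -41.5] [10. 10. 12.]
-1 -70 725 x [ 2.1 13. ] y [-55.6 -43.8] [24. 25. 26.]
-1 -60 930 x [-8.4 12.3] y [-57.2 -43.7] [15. 16. 16.]
-1 -50 804 x [-9.3 12.3] y [-57.1 -43.7] [16. 17. 18.]
-1 -40 562 x [-9.5 12.2] y [-56.1 -43.8] [19. 20. 21.]
-1 -30 59 x [-8.4  9.7] y [-44.5 -43.7] [65. 67. 67.]
1 -90 5101 x [-8.4 17.1] y [30.5 68.1] [ 9. 11. 12.]
1 -80 2446 x [-7.8 13.7] y [38.1 67.2] [11. 12. 13.]
1 -70 695 x [ 1.1 12.4] y [40.5 51.3] [26. 27. 28.]
1 -60 948 x [-9.1 11.5] y [40.4 54. ] [16. 17. 18.]
1 -50 799 x [-9.9 11.5] y [40.5 54.1] [18. 19. 19.]
1 -40 553 x [-10.2  11.4] y [40.5 53. ] [21. 21. 22.]
1 -30 58 x [-9.3  8.5] y [40.7 41.3] [43. 44. 43.]
```

The finger points end about 20 to 30 mm behind the reported TCP, not 22 mm ahead of it. The earlier grips were therefore only by the fingertips. I'll back off, turn half a turn to get q6 off its limit, and grip again deeper using the measured finger position.

Request:
servo_tool([
  [[0,0,-20],0,40],
  [[0,0,-30],0,40],
  [[0,0,-30],0.1745,85],
  [[0,0,-10],0.1745,85],
  [[0,0,0],0.1745,85],
  [[0,0,0],0.1745,85],
  [[0,0,0],0.1745,85],
  [[0,0,0],0.1745,85],
  [[0,0,0],0.1745,85],
  [[0,0,0],0.1745,85],
  [[0,0,0],0.1745,85],
  [[0,0,0],0.1745,85],
  [[0,0,0],0.1745,85],
  [[0,0,0],0.1745,85],
  [[0,0,0],0.1745,85],
  [[0,0,0],0.1745,85],
  [[0,0,0],0.1745,85],
  [[0,0,0],0.1745,85],
  [[0,0,0],0.1745,85],
  [[0,0,0],0.1745,85],
])

```text
time_s: 31.5
eef_pos: [0.398, -0.1185, 0.1113]
eef_rot: [0.008, 0.959, -0.026, 0.281]
wrist_force: [0.4, -0.3, -0.2]
opening: 0.999
grasp_force: 0.0
```

```bash
python3 - <<'E'
from h import *
c=cam("wrist"); W=pts(c); p,R,o=tf(); T=(W-p)@R*1000
m=(np.hypot(W[...,0]-.441,W[...,1]+.1216)<.05)&(abs(W[...,2]-.047)<.004); print("tin",m.sum(),circ(W[m]) if m.sum()>3 else 0)
for n in("scene","top"):
    d=cam(n);V=pts(d);m=(np.hypot(V[...,0]-.441,V[...,1]+.1216)<.05)&(abs(V[...,2]-.047)<.004); print(n,m.sum(),circ(V[m]) if m.sum()>3 else 0)
for s in(-1,1):
    m=(abs(T[...,0])<25)&(s*T[...,1]>30)&(s*T[...,1]<60)&(T[...,2]>-50)&(T[...,2]<30); q=T[m]
    for z0 in range(-50,30,5):
        k=(q[:,2]>=z0)&(q[:,2]<z0+5)
        if k.sum()>3: print(s,z0,k.sum(),q[k,1].min().round(1),q[k,1].max().round(1),np.percentile(q[k,0],[2,98]).round(1))
go([.4647,-.1213,-.005])
E
```

```text
tin 5142 (441.1, -122.3, 35.3)
scene 143 (448.4, -123.7, 33.7)
top 48 (446.4, -119.7, 33.2)
-1 -50 424 -55.7 -41.1 [-10.6  11. ]
-1 -45 373 -55.8 -41.1 [-10.4  10.9]
-1 -40 324 -55.1 -41.2 [-10.8  10.9]
-1 -35 222 -53.2 -41.2 [-10.7  10.9]
-1 -30 50 -42.1 -41.2 [-9.7  7.8]
1 -50 416 42.9 56.8 [-9.9 11.6]
1 -45 377 42.8 57.1 [-9.7 11.6]
1 -40 327 42.7 57.4 [-10.2  11.5]
1 -35 226 42.8 55.1 [-10.   11.3]
1 -30 45 42.9 43.9 [-9.7  8.5]
q [-0.97 -0.49  2.53  0.61  0.83  0.29] p [ 0.398  -0.1186  0.1113] 
R [[0.842, -0.047, 0.538], [-0.037, -0.999, -0.029], [0.539, 0.005, -0.842]] F [ 0.9 -0.1  0.3]
to [ 0.4647 -0.1213 -0.005 ] tool mm [ -6.4  -0.9 134. ]
```

Request:
servo_tool([
  [[-3,0.2,5],0,85],
  [[-3,0.3,20],0,85],
  [[0,0,30],0,85],
  [[0,0,30],0,85],
  [[0,0,25],0,85],
  [[0,0,15],0,85],
  [[0,0,8],0,85],
  [[0,0,0],0,85],
  [[0,0,0],0,85],
])

```text
time_s: 32.78
eef_pos: [0.4643, -0.1227, -0.004]
eef_rot: [0.008, 0.96, -0.023, 0.28]
wrist_force: [-0.1, -0.1, -0.6]
opening: 0.998
grasp_force: 0.0
```

```bash
python3 - <<'E'
from h import *
go([.4647,-.1228,-.005])
c=cam("wrist"); W=pts(c); m=(np.hypot(W[...,0]-.441,W[...,1]+.1216)<.05)&(abs(W[...,2]-.047)<.004); print("tin",m.sum(),circ(W[m]))
E
```

```text
q [-0.77  0.13  2.4   1.17  0.39 -0.21] p [ 0.4643 -0.1227 -0.004 ] 
R [[0.842, -0.048, 0.538], [-0.039, -0.999, -0.029], [0.538, 0.004, -0.843]] F [-0.1 -0.1 -0.6]
to [ 0.4647 -0.1228 -0.005 ] tool mm [-0.2  0.1  1.1]
tin 22914 (443.9, -122.3, 49.3)
```

Request:
servo_tool([
  [[0,0,0],0,55],
  [[0,0,0],0,55],
  [[0,0,0],0,55],
  [[0,0,0],0,55],
  [[0,0,0],0,55],
  [[0,0,0],0,55],
])

```text
time_s: 33.58
eef_pos: [0.4648, -0.123, -0.0031]
eef_rot: [0.009, 0.959, -0.023, 0.281]
wrist_force: [-8.2, 1.0, 11.8]
opening: 0.791
grasp_force: 62.9
```

Request:
servo_tool([
  [[5,0,-8],0,55],
  [[14,0,-22],0,55],
  [[16,0,-25],0,55],
  [[16,0,-25],0,55],
  [[13,0,-20],0,55],
  [[6,0,-10],0,55],
  [[1,-12,0],0,55],
  [[1,-24,1],0,55],
  [[1,-26,1],0,55],
  [[1,-24,0],0,55],
  [[0,-13,0],0,55],
  [[0,-3,0],0,55],
  [[0,0,0],0,55],
  [[0,0,0],0,55],
])

```text
time_s: 35.33
eef_pos: [0.4737, -0.0213, 0.1265]
eef_rot: [0.009, 0.96, -0.024, 0.28]
wrist_force: [0.3, -0.9, -3.3]
opening: 0.783
grasp_force: 68.6
```

```bash
python3 - <<'E'
from h import *
p,R,o=tf(); c=cam("wrist"); W=pts(c); ctr=p+[-.0238,.0007,.0031+.047]
m=(np.linalg.norm(W-ctr,axis=2)<.03)&(cv2.cvtColor(c["color"],cv2.COLOR_RGB2HSV)[...,1]>100); q=W[m]; n=np.linalg.svd(q-q.mean(0),full_matrices=False)[2][2]; print(m.sum(),"pie",q.mean(0),"axis",n.round(3)*np.sign(n[2]),"expected",ctr)
go([.4741,-.0215,.112],[.4741,-.0215,.098]); print(o["opening"],o["grasp_force"])
for nme in("scene","top"):
    d=cam(nme);V=pts(d);m=(np.hypot(V[...,0]-ctr[0],V[...,1]-ctr[1])<.05)&(abs(V[...,2]-ctr[2])<.006); print(nme,m.sum(),circ(V[m]) if m.sum()>3 else 0)
c["color"]=cv2.resize(c["color"],(640,480)); save(c,"w8.png")
E
```

```text
16161 pie [ 0.45113947 -0.01936591  0.17580751] axis [ 0.003 -0.003  1.   ] expected [ 0.44987152 -0.02056702  0.17664924]
q [-0.45 -0.33  2.4   0.39  0.57  0.89] p [ 0.4737 -0.0213  0.1266] 
R [[0.842, -0.05, 0.538], [-0.04, -0.999, -0.03], [0.539, 0.003, -0.842]] F [ 0.6  0.1 -2.7]
to [ 0.4741 -0.0215  0.112 ] tool mm [-7.5  0.1 12.5]
to [ 0.4741 -0.0215  0.098 ] tool mm [-7.5 -0.  11.8]
0.7831448235617037 68.62254036648665
scene 67 (461.9, -27.9, 29.9)
top 28 (452.2, -29.5, 39.8)
```

View pics/w8.png

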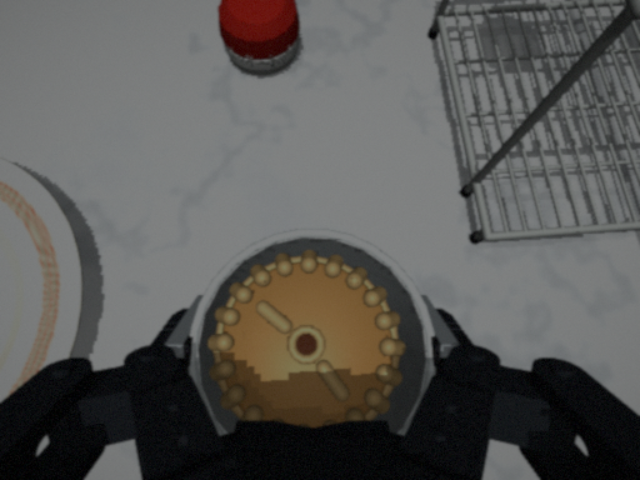

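The wrist view shows the tin held level by both pads, with the pie at (305,343) inside the ring. I'll lower it on to the jar's cap.

Request:
servo_tool([
  [[-3.5,0.3,6],0,55],
  [[-4.5,0.2,7],0,55],
  [[-3,0,4.5],0,55],
  [[-2,0,3],0,55],
  [[-1.5,0,2.5],0,55],
  [[0,0,0],0,55],
  [[0,0,0],0,55],
])

```text
time_s: 36.35
eef_pos: [0.474, -0.0213, 0.0997]
eef_rot: [0.008, 0.959, -0.023, 0.281]
wrist_force: [-0.5, 0.4, -3.8]
opening: 0.787
grasp_force: 68.6
```

Request:
servo_tool([
  [[-0.8,0,1.3],0,55],
  [[-0.8,0,1.3],0,55],
  [[0,0,0],0,55],
])

```text
time_s: 36.72
eef_pos: [0.474, -0.0214, 0.0965]
eef_rot: [0.008, 0.959, -0.023, 0.281]
wrist_force: [-0.8, 0.4, -1.2]
opening: 0.79
grasp_force: 68.7
```

Request:
servo_tool([
  [[0,0,0],0,85],
  [[0,0,0],0,85],
  [[0,0,0],0,85],
  [[0,0,0],0,85],
  [[0,0,0],0,85],
  [[0,0,0],0,85],
])

```text
time_s: 37.48
eef_pos: [0.4739, -0.0213, 0.0964]
eef_rot: [0.008, 0.96, -0.023, 0.281]
wrist_force: [0.5, 0.0, 0.7]
opening: 0.994
grasp_force: 0.0
```

```bash
python3 - <<'E'
from h import *
p,R,o=tf(); c=cam("wrist"); W=pts(c); hsv=cv2.cvtColor(c["color"],cv2.COLOR_RGB2HSV)
m=(np.linalg.norm(W-[.4503,-.0208,.14],axis=2)<.05)&(hsv[...,1]>100); q=W[m]; print("pie",m.sum(),q.mean(0),np.percentile(q,[1,99],axis=0).round(4).tolist())
t=q[q[:,2]>.14]; n=np.linalg.svd(t-t.mean(0),full_matrices=False)[2][2]; print("axis",n.round(3),len(t),circ(t))
d=np.hypot(W[...,0]-.4503,W[...,1]+.0208)
m=(d<.06)&(W[...,2]>.01)&(W[...,2]<.1)&(hsv[...,1]<70); q=W[m]; print("ring?",m.sum(),np.histogram(q[:,2],bins=np.arange(.01,.101,.01))); r=q[(q[:,2]>.035)&(q[:,2]<.055)]; print(circ(r) if len(r)>5 else 0)
for nme in("scene","top"):
    D=cam(nme);V=pts(D);d=np.hypot(V[...,0]-.4503,V[...,1]+.0208); m=(d<.045)&(V[...,2]>.03)&(V[...,2]<.1); print(nme,m.sum(),np.histogram(V[m][:,2],bins=np.arange(.03,.101,.01))[0])
go()
c["color"]=cv2.resize(c["color"],(640,480)); save(c,"w9.png")
E
```

```text
pie 20861 [ 0.4491677  -0.0194646   0.15130752] [[0.4304, -0.0637, 0.1266], [0.4755, 0.022, 0.1844]]
axis [-0.54   0.018 -0.842] 19742 (447.5, -20.4, 44.8)
ring? 0 (array([0, 0, 0, 0, 0, 0, 0, 0, 0]), array([0.01, 0.02, 0.03, 0.04, 0.05, 0.06, 0.07, 0.08, 0.09, 0.1 ]))
0
scene 141 [48 43 18 12 11  5  4]
top 0 [0 0 0 0 0 0 0]
q [-0.45 -0.24  2.42  0.47  0.48  0.81] p [ 0.4739 -0.0213  0.0964] 
R [[0.841, -0.049, 0.538], [-0.04, -0.999, -0.029], [0.539, 0.003, -0.842]] F [ 0.9 -0.4  0.7]
```

View pics/w9.png

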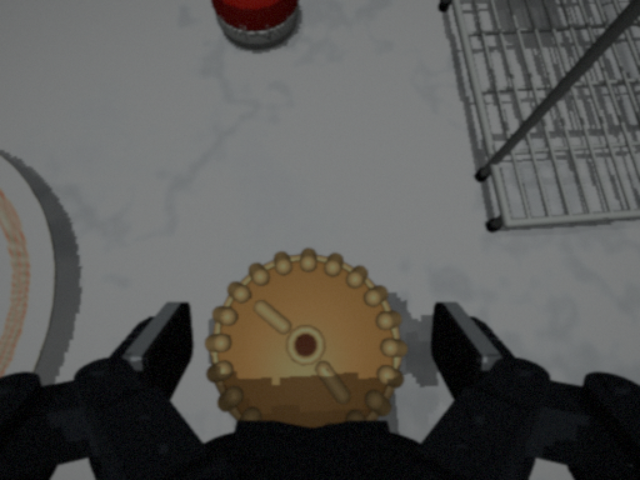

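The wrist view shows the ring gone from round the pie. The pie stands level on the jar at (305,343), midway between the open fingers at (160,345) and (465,345). I'll grip it here.

Request:
servo_tool([
  [[1,0,-1.5],0,85],
  [[0,0,0],0,48],
  [[0,0,0],0,48],
  [[0,0,0],0,48],
  [[0,0,0],0,48],
  [[0,0,0],0,48],
  [[0,0,0],0,48],
  [[0,0,0],0,48],
])

```text
time_s: 38.62
eef_pos: [0.4744, -0.0213, 0.0987]
eef_rot: [0.008, 0.959, -0.023, 0.281]
wrist_force: [-1.8, 1.9, 5.0]
opening: 0.65
grasp_force: 63.3
```

```bash
python3 - <<'E'
from h import *
# plate centre from flat/rim by two cameras
for n in("scene","top"):
    c=cam(n); W=pts(c); hsv=cv2.cvtColor(c["color"],cv2.COLOR_RGB2HSV)
    d=np.hypot(W[...,0]-.492,W[...,1]-.267)
    m=((d<.16)&(W[...,2]>.006)&(W[...,2]<.04)).astype(np.uint8); m=cv2.morphologyEx(m,cv2.MORPH_OPEN,np.ones((3,3))); q=W[m>0]
    print(n,len(q),circ(q),q[:,:2].mean(0),np.percentile(q[:,2],[5,50,95]))
    o=(d<.12)&(hsv[...,1]>60)&(hsv[...,0]<25)&(W[...,2]<.05); h=q[q[:,2]>.022][:,:2]; 
    from scipy.optimize import least_squares
    e=least_squares(lambda s:np.hypot(W[o][:,0]-s[0],W[o][:,1]-s[1])-s[2],[.492,.267,.1],loss="soft_l1",f_scale=.004).x; print("border",o.sum(),e)
go()
E
```

```text
scene 2161 (485.0, 271.3, 137.3) [0.51736406 0.28859005] [0.00772265 0.02205448 0.0286513 ]
border 175 [0.49122575 0.26167967 0.11072441]
top 1784 (490.4, 260.4, 135.2) [0.48628133 0.26156956] [0.00919661 0.0215551  0.02838686]
border 85 [0.48732711 0.26200042 0.10915398]
q [-0.45 -0.25  2.41  0.46  0.49  0.81] p [ 0.4744 -0.0213  0.0987] 
R [[0.841, -0.049, 0.539], [-0.04, -0.999, -0.029], [0.54, 0.003, -0.842]] F [-0.8  1.6  5.5]
```

Request:
servo_tool([
  [[3,0,-5],0,48],
  [[9,0,-14],0,48],
  [[12,0,-18],0,48],
  [[11,0,-17],0,48],
  [[1,-12,0],0,48],
  [[2,-24,1],0,48],
  [[2.5,-32,1.5],0,48],
  [[2.5,-32,1.5],0,48],
  [[2.5,-32,1.5],0,48],
  [[2.5,-32,1.5],0,48],
  [[2.5,-32,1.5],0,48],
  [[2.5,-32,1.5],0,48],
  [[2.5,-30,1.5],0,48],
  [[2,-18,1],0,48],
  [[0,-8,0],0,48],
  [[0,0,0],0,48],
  [[0,0,0],0,48],
])

```text
time_s: 40.85
eef_pos: [0.5136, 0.2605, 0.163]
eef_rot: [0.009, 0.96, -0.023, 0.28]
wrist_force: [-0.2, 0.2, -2.3]
opening: 0.648
grasp_force: 64.0
```

```bash
python3 - <<'E'
from h import *
from scipy.optimize import least_squares
p,R,o=tf(); c=cam("wrist"); W=pts(c); hsv=cv2.cvtColor(c["color"],cv2.COLOR_RGB2HSV)
m=(np.linalg.norm(W-(p+[-.024,0,.045]),axis=2)<.03)&(hsv[...,1]>100)&(W[...,2]>p[2]+.03); q=W[m]; n=np.linalg.svd(q-q.mean(0),full_matrices=False)[2][2]; print("pie",m.sum(),q.mean(0),n.round(3))
for nme in("wrist","scene","top"):
    c=cam(nme); W=pts(c); hsv=cv2.cvtColor(c["color"],cv2.COLOR_RGB2HSV)
    d=np.hypot(W[...,0]-.490,W[...,1]-.263)
    b=(d>.08)&(d<.125)&(hsv[...,1]>50)&(hsv[...,0]<25)&(W[...,2]<.04); 
    if b.sum()>20: print(nme,b.sum(),least_squares(lambda s:np.hypot(W[b][:,0]-s[0],W[b][:,1]-s[1])-s[2],[.49,.263,.11],loss="soft_l1",f_scale=.003).x.round(4))
    k=(d>.1)&(d<.15)&(W[...,2]>.0235)&(W[...,2]<.03)
    if k.sum()>20: print("rim",k.sum(),least_squares(lambda s:np.hypot(W[k][:,0]-s[0],W[k][:,1]-s[1])-s[2],[.49,.263,.125],loss="soft_l1",f_scale=.003).x.round(4))
    if nme!="wrist":
        d=np.hypot(W[...,0]-.4503,W[...,1]+.0208); t=(d<.03)&(abs(W[...,2]-.105)<.006); r=(d<.05)&(abs(W[...,2]-.046)<.006); print("jar",t.sum(),circ(W[t]) if t.any() else 0,"ring",r.sum(),circ(W[r]) if r.any() else 0)
go([.514,.2625,.06],[.514,.2625,.004]); print(o["grasp_force"],o["opening"])
E
```

```text
pie 16345 [0.49114248 0.26076887 0.21320747] [ 0.002 -0.011  1.   ]
wrist 1433 [0.486  0.2604 0.1103]
rim 9938 [0.4805 0.2608 0.1214]
scene 585 [0.4839 0.2614 0.1096]
rim 1041 [0.487  0.2616 0.1169]
jar 143 (450.8, -18.8, 21.8) ring 86 (448.6, -19.9, 35.4)
top 218 [0.4864 0.2669 0.1131]
rim 225 [0.4873 0.26   0.1151]
jar 71 (451.4, -20.6, 20.6) ring 43 (447.0, -18.8, 35.5)
q [ 0.4  -0.02  2.05 -0.42  0.63  2.3 ] p [0.514  0.2606 0.1633] 
R [[0.841, -0.05, 0.538], [-0.04, -0.999, -0.03], [0.539, 0.003, -0.842]] F [-0.2 -0.  -2.6]
to [0.514  0.2625 0.06  ] tool mm [-55.8  -2.2  87. ]
to [0.514  0.2625 0.004 ] tool mm [-30.2  -0.2  47.2]
63.97719286149368 0.647960643439319
```

Request:
servo_tool([
  [[-8,0,10],0,48],
  [[-15,0,22],0,48],
  [[-17,0,25],0,48],
  [[-17,0,25],0,48],
  [[-14,0,21],0,48],
  [[-8,0,12],0,48],
  [[-5,0,8],0,48],
  [[-3,0,4.5],0,48],
  [[0,0,0],0,48],
  [[0,0,0],0,48],
])

```text
time_s: 42.3
eef_pos: [0.5096, 0.2612, 0.0093]
eef_rot: [0.008, 0.959, -0.023, 0.281]
wrist_force: [-0.5, -0.6, -1.9]
opening: 0.65
grasp_force: 64.0
```

```bash
python3 - <<'E'
from h import *
go([.5095,.261,.0027])
E
```

```text
q [ 0.41  0.31  2.11 -0.88  0.32  2.81] p [0.5096 0.2612 0.0093] 
R [[0.841, -0.049, 0.539], [-0.04, -0.999, -0.029], [0.539, 0.003, -0.842]] F [-0.5 -0.6 -1.9]
to [0.5095 0.261  0.0027] tool mm [-3.6  0.2  5.5]
```

Request:
servo_tool([
  [[-1.6,0,2.5],0,48],
  [[-1.2,0,1.8],0,48],
  [[-0.8,0,1.2],0,48],
  [[0,0,0],0,48],
  [[0,0,0],0,48],
])

```text
time_s: 42.92
eef_pos: [0.5094, 0.261, 0.0025]
eef_rot: [0.008, 0.959, -0.023, 0.281]
wrist_force: [-2.5, -0.4, -0.2]
opening: 0.649
grasp_force: 64.1
```

Request:
servo_tool([
  [[0,0,0],0,60],
  [[0,0,0],0,70],
  [[0,0,0],0,85],
  [[0,0,0],0,85],
  [[0,0,0],0,85],
  [[0,0,0],0,85],
  [[0,0,-10],0,85],
  [[0,0,-25],0,85],
  [[0,0,-35],0,85],
  [[0,0,-40],0,85],
  [[0,0,-40],0,85],
  [[0,0,-30],0,85],
  [[0,0,0],0,85],
  [[0,0,0],0,85],
])

```text
time_s: 44.68
eef_pos: [0.4124, 0.2661, 0.1535]
eef_rot: [0.009, 0.96, -0.023, 0.28]
wrist_force: [-0.9, 0.0, -0.1]
opening: 0.992
grasp_force: 0.0
```

```bash
python3 - <<'E'
from h import *
go()
for nme in("wrist","scene","top"):
    c=cam(nme); W=pts(c); hsv=cv2.cvtColor(c["color"],cv2.COLOR_RGB2HSV)
    m=(np.hypot(W[...,0]-.486,W[...,1]-.261)<.05)&(hsv[...,1]>80)&(W[...,2]>.042)&(W[...,2]<.065); q=W[m]
    if len(q)>10: n=np.linalg.svd(q-q.mean(0),full_matrices=False)[2][2]; print(nme,"pie",len(q),circ(q),q.mean(0),n.round(2))
    if nme!="wrist":
        d=np.hypot(W[...,0]-.4503,W[...,1]+.0208); t=(d<.03)&(abs(W[...,2]-.105)<.006); r=(d<.05)&(abs(W[...,2]-.046)<.006); print("jar",t.sum(),circ(W[t]) if t.any() else 0,"ring",r.sum(),circ(W[r]) if r.any() else 0)
        m=(W[...,2]>.03)&(np.hypot(W[...,0]-.705,W[...,1]-.009)<.05); print("timer",np.nanmedian(W[m],0))
E
```

```text
q [ 0.54 -0.18  2.22 -0.5   0.67  2.49] p [0.4124 0.2661 0.1535] 
R [[0.842, -0.049, 0.538], [-0.04, -0.999, -0.029], [0.539, 0.003, -0.843]] F [-0.9  0.  -0.1]
wrist pie 2888 (484.9, 262.2, 28.7) [0.48298253 0.26195372 0.05207583] [-0.05  0.01  1.  ]
scene pie 158 (483.9, 262.9, 26.3) [0.48285509 0.2601939  0.05197785] [-0.01 -0.    1.  ]
jar 140 (449.4, -19.8, 21.5) ring 98 (448.5, -20.3, 35.8)
timer [0.7045983  0.00992034 0.04773046]
top pie 113 (483.5, 261.1, 27.2) [0.48397969 0.26049182 0.05034477] [-0.02  0.01 -1.  ]
jar 67 (449.5, -21.4, 20.2) ring 49 (447.5, -19.4, 35.2)
timer [0.70450465 0.02092265 0.05055028]
```

The pie is upright in the middle of the plate, the ring lies round the standing jar, and the arm is clear.

```bash
python3 -c "
from bench import ctrl
print(ctrl.hand_in())"
```

```text
the job is handed in; nothing more can be done
None
```

The job is handed in at about 45 s: by my last camera measurements the pie stands upright on its base within about 3 mm of the plate's middle, and the ring lies round the standing jar; my first grip on the tin was poor, so I set it on the worktop and gripped it again before it went on the jar.

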